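Open a reagent bottle in its holder

ROBOT

A 6-joint arm with a two-finger parallel gripper is mounted at the origin on a cart in front of the work surface, level with it; the furniture and walls round the work are solid. World frame = base frame: x ahead of the robot, y to its left, z up, the work surface at z = 0. Lengths are in mm, angles in rad, forces in N, time in s.
With the tool pointing down it reaches from about 275 to 1000 mm from the base axis. Payload 8.4 kg.
Tool frame: the origin (TCP) lies on the centre line of the jaws, within the pads' length; the fingertips stand 14 mm ahead of it and the grasp point (between the pads) lies 5 mm behind it; z points along the fingers, y is the line along which they close (so a half turn about z gives the same grasp; the last joint's range is limited). The gripper opens to 85 mm and grips with 20 to 120 N. Pads are 22 mm wide; open, the fingers measure 114 mm over their backs; the gripper's body (76 mm by 85 mm) begins 54 mm behind the grasp point. The pads swing forward as they close: fully open they stand 13 mm farther back than shut.
Start: joints at [-1.114, 0.353, 1.633, -0, 1.155, -0.002], TCP at [276.794, -560.369, 245.281] pointing down, gripper open.
Joint ranges: [-2.63, 2.63], [-0.92, 2.1], [0.06, 2.66], [-1.3, 4.44], [0, 2.69], [-3.02, 3.02]. Speed limits (rad/s): [2.22, 2.22, 2.79, 3.14, 3.14, 3.14].

INTERFACE

Orientations are given as [roll, pitch, yaw] about the fixed x, y, z axes, in that order (R = Rz(yaw) Ry(pitch) Rx(roll)).
In Python, from rig import r gives the robot as it stands.
- The arm moves only by the tool step_arm, never from a script. Its argument "plan" is text: rows parted by semicolons, each of 7 numbers parted by spaces: the turn, a rotation vector about the world's x, y, z in degrees, then the shift along the world's x, y, z in mm, then the closure in counts, from 0 (fully open) to 255 (shut). In form: rx ry rz x y z hand; .... A call has 1 to 8 rows; each row is the pose to reach, as a shift and turn from the pose commanded when the call began; what a row does not reach only later rows make up. A row lasts 1/10 s, in which the tool goes at most 50 mm and 8.59 degrees, less where a joint would pass 70% of its speed; a pose out of reach is approached as far as the arm can. A call with a gripper value outside its range is refused whole. The fingers move at their own pace and stop on an object; "force" is the grip in N (left out, the last holds). Time passes only in rows, so rows that repeat a pose let the fingers close. It gives the time, the measured TCP pose, the force, the opening and the grip force at its end, in the units of the state.
- r.sense(): the state, without advancing time (a new reading comes with each control period).
- r.grab_frame(name): name is "scene" or "top" or "wrist"; returns (picture, depth): 420x560x3 uint8, red, green, blue; 420x560 float32, mm along the optical axis (not along the pixel's ray), 0 where there is no reading.
- r.get_calibration(name): a dict with "K" (3x3 intrinsics, pixels), "world_from_camera" (4x4, takes a point from camera to world coordinates). Camera axes: x right, y down, z forward; pixel columns grow to the right and rows downward; lengths in mm; the calibration is good to about 2 mm. A picture is of the moment at which its call begins: read the wrist's pose just before it. get_calibration takes no time and is no camera call; for the wrist camera it gives the pose at the moment of the call.
- r.sign_off(): hands the job in; it is judged then, once.
The state is a dict: "clock": time; "qpos": joint angles; "qvel": joint speeds; "joint_efforts": joint torques, N m; "eef_pos": TCP position; "tcp_rot": TCP orientation; "contact_force": force on the tool from outside, world axes, zero at the start; "wrist_torque": the same for the moment, N m; "opening": opening from 0.0 (shut) to 1.0 (fully open); "grasp_force": force on a finger pad.
Only numpy, scipy, OpenCV 4.12 (cv2) and the standard library are available. Lean on these libraries where they do the work, as an engineer would, in place of code of your own. Each camera call takes 0.05 s, during which the arm holds its last target. There are 200 camera calls.

TASK

Take the white flat bottle with the orange cap from its sloping rest and stand it upright on its narrow base, right down in the blue pocket of the holder, which keeps it from turning. Then unscrew the tight cap anticlockwise (seen from above) until its thread lets go, about a quarter turn, lift it straight off and finish while still holding it in the gripper, level, clear of the bottle and a few centimetres above its mouth. Leave the brown bottle, the small vial and the label roll where they stand.

Things in the scene. Friction and masses are not known exactly. Their poses are not given: they have to be found in the camera images.
- bottle: White flat plastic bottle, about 0.25 kg, body 40 (x) by 58 mm (y); origin at the centre of its base, z along its axis up to the mouth. Sides straight to 70 mm, shoulder to 84, neck of 29 mm diameter to 108. Starts reclined in the rest: axis 35 degrees from vertical, neck up and leaning to the rest's -x, roughly to the robot's left (+y). It may be carried by its tight cap.
- cap: Orange ribbed round screw cap, outer diameter 46 to 48 mm, 26 mm high, 0.05 kg; origin at the centre of its open lower rim, z along its axis. Closed, its origin lies on the bottle's axis 86.5 mm above the base (2 mm above the shoulder), its top at 112 mm, its x axis along the bottle's. A sprung liner (15 N) makes it tight: 0.1 to 0.2 N m to turn; an unbraced bottle turns with it.
- bottle_rim (a point): Centre of the bottle's mouth rim, 108 mm above its base. The neck's three short thread segments: turned anticlockwise seen from above, the cap rises 2.5 mm and comes free after about 58 degrees; from there to 98 degrees it lifts straight off, near 100 it meets a stop. Before 58 degrees it cannot be pulled off.
- rest: Fixed grey and aluminium sloping rest; origin under the centre of its 110 (x) x 80 mm base plate on the bench, z up. The bottle's base centre lies at (20, 0, 30) mm in this frame, its axis leaning 35 degrees to -x; a ledge under its base, a board behind its lower 50 mm and cheeks at its sides hold it. Stands in one of two places, turned at random.
- holder: Fixed holder: grey base plate 106 (x) x 122 (y) x 6 mm, blue pocket 44 (x) by 62 mm (y) inside, walls to 30 mm above the bench, lips flared at 45 degrees to 35 mm, 6 mm of lead-in a side. Origin on the bench under the pocket's centre. The bottle fits both ways round (half a turn apart) with 2 mm play a side and can turn about 4 degrees either way.
- holder_floor (a point): Centre of the pocket's floor, 6 mm above the bench, on which the bottle's base must rest; axes as the holder's.
- amber_bottle: Brown reagent bottle with green cap, 35 x 58 x 78 mm, origin at the centre of its base; leave alone.
- vial: Small brown vial with violet cap, 22 mm diameter, 45 mm high, origin at the centre of its base; leave alone.
- label_roll: Roll of white labels lying flat, 58 mm diameter, 28 mm high, origin at the centre of its underside; leave alone.

How it is judged (in metres and radians):
On the way, in this order (a step that is already met when the one before it is completed fails the run):
1. the bottle, still closed, stands upright on the floor of the holder's pocket (horizontal distance between bottle and holder_floor below 0.006 m and z of bottle in the frame of holder_floor below 0.004 m and angle between bottle's own z axis and vertical below 0.08 rad and angle between the x axis of bottle and the x axis of holder_floor, either way round below 0.2 rad and angle between the x axis of cap and the x axis of bottle, either way round below 0.35 rad and z of cap in the frame of bottle below 0.0885 m), for 0.2 s.
2. with the bottle in the pocket, the cap has been turned until its thread is free, before it is lifted (horizontal distance between bottle and holder_floor below 0.006 m and z of bottle in the frame of holder_floor below 0.004 m and angle between bottle's own z axis and vertical below 0.08 rad and angle between the x axis of bottle and the x axis of holder_floor, either way round below 0.2 rad and angle between the x axis of cap and the x axis of bottle, either way round above 0.9 rad and z of cap in the frame of bottle below 0.096 m).
At the end, for the whole second after the job is handed in: Bottle upright on the pocket's floor (within 6 mm of its centre and 4 mm of the floor, tilt under 0.08 rad). The gripper holds the cap (over 2 N), still, off the bottle, level within 0.26 rad, its lower rim 4 to 90 mm above the bottle's rim, within 25 mm of its axis (horizontal distance between bottle and holder_floor below 0.006 m and z of bottle in the frame of holder_floor below 0.004 m and angle between bottle's own z axis and vertical below 0.08 rad and angle between the x axis of bottle and the x axis of holder_floor, either way round below 0.2 rad and z of cap in the frame of bottle between 0.112 and 0.198 m and horizontal distance between cap and bottle below 0.025 m and angle between cap's own z axis and vertical below 0.26 rad and contact force between the fingers and cap above 2 N and contact force between cap and bottle below 0.2 N and linear speed of each of cap, bottle below 0.02 m/s); the arm keeps its last pose, push and grip.
It fails at once if the bottle falls over (angle between bottle's own z axis and vertical above 1.05 rad).
It fails at once if the brown bottle, the vial or the label roll is disturbed (moved over 25 mm) (distance of any of amber_bottle, vial, label_roll from where it was at the start of the episode above 0.025 m).
It also fails if it takes over 48 s, if anything falls off the work surface, if the arm or the gripper's body presses on something with over 40 N, if the wrist force passes 120 N, or if a joint passes its speed limit or range.

## Working session

There is one attempt and no reset: what is moved stays moved. The work goes in short steps, Python scripts to look and compute and a tool call to move; the robot and the scene stay as the last step left them, time stands still between calls to the robot, and variables do not carry over. Pictures are saved under pics/ and viewed, at most 10 in all, crops included, and the job is handed in when it is done.

Besides the shell and the picture viewer there is one more tool, called after "Request:" as name(argument=value, ...) on one line, values as JSON. step_arm: Moves the arm, as the interface text tells. Its arguments: {"type":"object","properties":{"plan":{"type":"string"},"force":{"type":"number"}},"required":["plan"]}

```bash
ls; mkdir -p pics; python3 - <<'E'
from rig import r
import cv2,numpy as np
for n in ["scene","top"]:
    p,d=r.grab_frame(n); cv2.imwrite(f"pics/{n}0.png",p[:,:,::-1]); np.savez(f"pics/{n}0.npz",p=p,d=d,K=r.get_calibration(n)["K"],T=r.get_calibration(n)["world_from_camera"])
print(r.sense()); print(r.get_calibration("top"))
E
```

```text
pics
{'clock': 0.1, 'qpos': array([-1.11440389e+00,  3.53613015e-01,  1.63409405e+00,  1.30473498e-06,
        1.15519545e+00, -2.39764415e-03]), 'qvel': array([ 0.00156347,  0.00066207, -0.00162161, -0.0003888 ,  0.0006428 ,
        0.00170275]), 'joint_efforts': array([ 1.16478670e-03, -6.06354690e+01, -3.42821002e+01,  2.46598722e-05,
        3.95103227e-03, -2.72328208e-05]), 'eef_pos': array([ 276.601865  , -559.98115506,  244.60075662]), 'tcp_rot': array([-3.14028279e+00, -4.33356238e-06,  4.58789550e-01]), 'contact_force': array([0.50339736, 0.74192964, 0.52373179]), 'wrist_torque': array([-0.03405971,  0.01467752, -0.00348078]), 'grasp_force': 0.0, 'opening': 1.0007165747884474}
{'K': array([[424.49753714,   0.        , 279.63564963],
       [  0.        , 424.49753714, 206.46490896],
       [  0.        ,   0.        ,   1.        ]]), 'world_from_camera': array([[-2.30953680e-02, -9.97026145e-01,  7.35219032e-02,
         4.16987874e+02],
       [-9.99538494e-01,  2.44799442e-02,  1.79869541e-02,
         7.00195834e+01],
       [-1.97332756e-02, -7.30725571e-02, -9.97131385e-01,
         9.79319346e+02],
       [ 0.00000000e+00,  0.00000000e+00,  0.00000000e+00,
         1.00000000e+00]])}
```

View pics/top0.png

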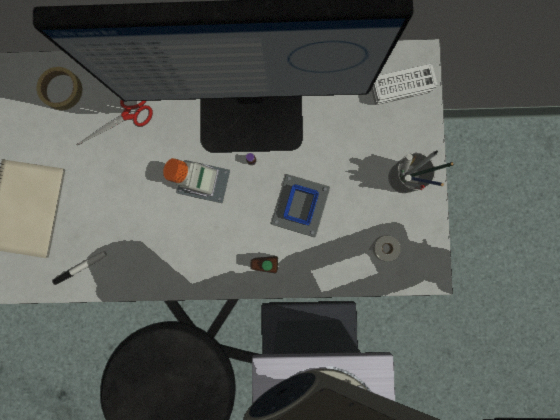

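View pics/scene0.png

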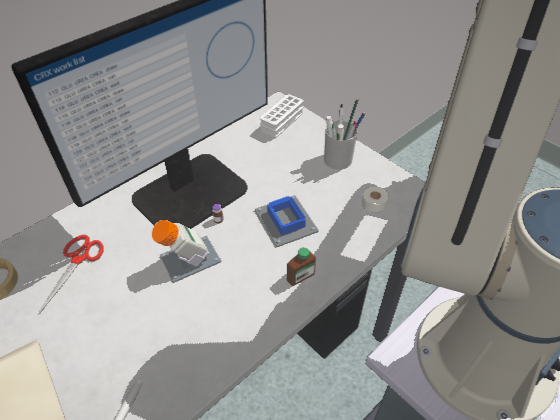

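The top view shows the bottle's cap at (175,171) leaning left on the rest at (203,182). The blue pocket is at (300,204), the vial at (251,159), the brown bottle at (265,264) and the roll at (386,248). Next I'll measure from the depth data.

```bash
cat > h.py <<'E'
import numpy as np,cv2
def cloud(d,K,T):
    v,u=np.indices(d.shape); P=np.stack([(u-K[0,2])/K[0,0]*d,(v-K[1,2])/K[1,1]*d,d],-1)
    return P@T[:3,:3].T+T[:3,3]
def masks(p):
    h=cv2.cvtColor(p,cv2.COLOR_RGB2HSV); H,S,V=h[...,0],h[...,1],h[...,2]
    return dict(orange=(H>5)&(H<17)&(S>190)&(V>110),blue=(H>105)&(H<125)&(S>170)&(V>60))
E
python3 - <<'E'
from h import *
for n in ["top","scene"]:
    z=np.load(f"pics/{n}0.npz"); W=cloud(z["d"],z["K"],z["T"]); m=masks(z["p"])
    for k in m:
        mm=m[k]&(z["d"]>0)&(abs(W[...,1]-100)<350)&(W[...,0]>200)&(W[...,0]<700)&(W[...,2]<180)
        Q=W[mm]; print(n,k,len(Q),Q.mean(0).round(1),Q.min(0).round(),Q.max(0).round())
        if k=="blue":
            t=Q[Q[:,2]>25]; print(cv2.minAreaRect(t[:,:2].astype(np.float32)))
    if n=="top":
        ids=dict(bench=(330,250),plate1=(180,197),c_bl=(178,196),c_br=(221,202),c_tr=(228,170),h1=(287,176),h2=(328,185),h3=(313,235),h4=(272,225),vial=(251,159),amber=(265,264),mon=(300,97))
        for k,(u,v) in ids.items(): print(k,W[v,u].round(1))
im=cv2.imread("pics/top0.png")[130:250,140:340]
cv2.imwrite("pics/c.png",cv2.resize(im,None,fx=4,fy=4,interpolation=cv2.INTER_CUBIC))
E
```

```text
top orange 317 [559.4 295.1 124.5] [539. 276. 112.] [582. 321. 137.]
top blue 291 [492.5  44.3  32. ] [448.   3.  26.] [534.  78.  39.]
((490.6380310058594, 39.93164825439453), (60.10164260864258, 78.6599349975586), 72.00387573242188)
bench [386.4 -25.3   1.1]
plate1 [516.7 318.3   3.2]
c_bl [519.4 323.6   0.8]
c_br [502.4 222.6   6.4]
c_tr [577.  205.8   2.7]
h1 [558.5  68.9   9.1]
h2 [ 5.363e+02 -2.550e+01  1.000e-01]
h3 [421.5  12.9   6.1]
h4 [ 4.468e+02  1.063e+02 -3.000e-01]
vial [593.2 148.1  46.5]
amber [362.5 119.9  78.4]
mon [741.4  34.3  15.1]
scene orange 467 [555.6 303.4 121.6] [536. 279.  99.] [585. 326. 136.]
scene blue 169 [497.7  42.9  32.5] [446.   5.  27.] [534.  78.  38.]
((491.6663513183594, 42.58349609375), (55.50493621826172, 81.16905975341797), 72.6180648803711)
```

View pics/c.png

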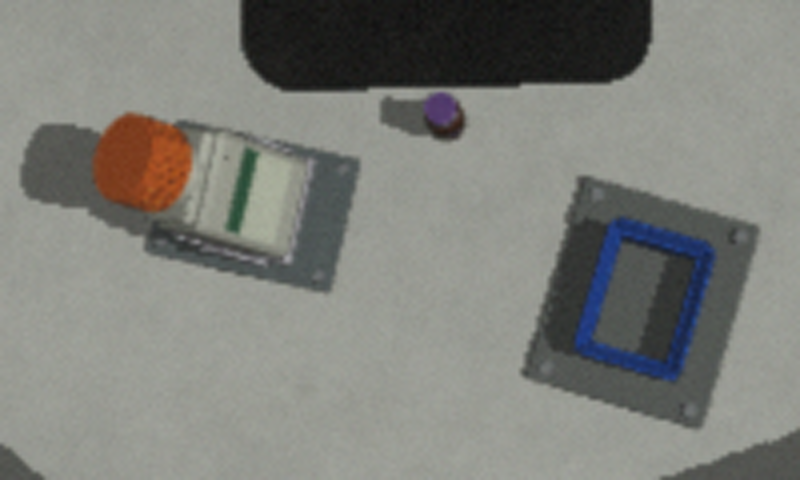

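```bash
cat >> h.py <<'E'
def hit(u,v,z,K,T):
    d=T[:3,:3]@np.linalg.inv(K)@[u,v,1]; return T[:3,3]+d*(z-T[2,3])/d[2]
E
python3 - <<'E'
from h import *
z=np.load("pics/top0.npz"); K,T=z["K"],z["T"]
f=lambda x,y,h:hit(140+x/4-.4,130+y/4-.4,h,K,T)[:2].round(1)
ang=lambda a,b:np.degrees(np.arctan2(*(b-a)[::-1])).round(1)
R=[f(146,252,3),f(330,292,3),f(358,158,5)]; print("rest",R,"xdir",ang(R[0],R[1]),"ydir",ang(R[1],R[2]),np.hypot(*(R[1]-R[0])),np.hypot(*(R[2]-R[1])),"c",(R[0]+R[2])/2)
H=[f(582,176,5),f(759,228,5),f(702,428,3),f(523,376,3)]; print("hold",H,"c",np.mean(H,0),ang(H[0],H[1]),ang(H[3],H[2]),ang(H[0],H[3]),ang(H[1],H[2]))
B=[f(614,218,34),f(714,243,34),f(672,379,34),f(577,350,34)]; print("blue c",np.mean(B,0),ang(B[0],B[1]),ang(B[3],B[2]),ang(B[0],B[3]),ang(B[1],B[2]))
W=cloud(z["d"],K,T); v,u=np.indices(z["d"].shape)
M=W[(v<105)&(u>200)&(u<300)&(W[...,2]>60)]; print("monitor",M.min(0),M.max(0))
E
```

```text
rest [array([527.2, 327.4]), array([501.2, 220.6]), array([578.7, 202.9])] xdir -103.7 ydir -12.9 109.91924308327455 79.49553446577995 c [552.95 265.15]
hold [array([564.8,  73.2]), array([531.9, -28. ]), array([417.8,   8. ]), array([450. , 109.9])] c [491.125  40.775] -108.0 -107.5 162.3 162.5
blue c [491.225  40.   ] -105.6 -108.4 163.0 161.3
monitor [416.98787387  41.22881676 143.90436451] [901.15228682 237.00015079 979.31934623]
```

Request:
step_arm(plan="0 0 -40 125 385 40 0;0 0 -40 125 385 40 0;0 0 -40 125 385 40 0;0 0 -40 125 385 40 0;0 0 -40 125 385 40 0;0 0 -40 125 385 40 0;0 0 -40 125 385 40 0;0 0 -40 125 385 40 0")

```text
clock: 0.9
eef_pos: [398.7, -182.9, 284.4]
tcp_rot: [-3.142, -0.0, -0.24]
contact_force: [1.3, 0.7, -0.1]
opening: 1.003
grasp_force: 0.0
```

Request:
step_arm(plan="0 0 0 155 400 0 0;0 0 0 155 400 0 0;0 0 0 155 400 0 0;0 0 0 155 400 0 0;0 0 0 155 400 0 0;0 0 0 155 400 0 0;0 0 0 155 400 0 0;0 0 0 155 400 0 0")

```text
clock: 1.7
eef_pos: [543.4, 190.3, 284.0]
tcp_rot: [3.141, 0.0, -0.239]
contact_force: [0.9, -0.3, 1.6]
opening: 1.001
grasp_force: 0.0
```

```bash
python3 - <<'E'
from rig import r
import cv2,numpy as np
s=r.sense(); print(s["eef_pos"],s["qpos"].round(2))
c=r.get_calibration("wrist"); p,d=r.grab_frame("wrist"); cv2.imwrite("pics/w1.png",p[:,:,::-1]); np.savez("pics/w1.npz",p=p,d=d,K=c["K"],T=c["world_from_camera"])
s=r.sense(); print(s["eef_pos"],c["world_from_camera"].round(2))
E
```

```text
[543.39236134 190.26368759 284.00417019] [ 0.33  0.24  1.7  -0.    1.2   2.14]
[545.96263225 196.45343844 284.06220334] [[-2.4000e-01 -9.4000e-01 -2.6000e-01  6.0970e+02]
 [-9.7000e-01  2.3000e-01  6.0000e-02  1.7413e+02]
 [-0.0000e+00  2.7000e-01 -9.6000e-01  4.1272e+02]
 [ 0.0000e+00  0.0000e+00  0.0000e+00  1.0000e+00]]
```

View pics/w1.png

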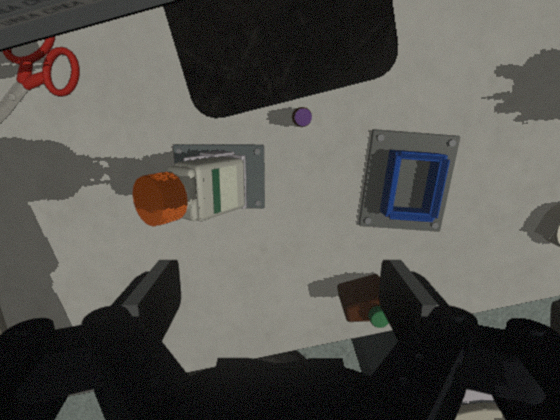

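The wrist view shows the cap at (160,199), rest plate corners at (173,144), (264,145) and (265,208), and holder plate corners at (373,129), (459,136), (440,231) and (357,224). I'll cross-check these against the top view.

```bash
python3 - <<'E'
from h import *
from rig import r
z=np.load("pics/w1.npz"); K,T=z["K"],z["T"]
f=lambda x,y,h:hit(x,y,h,K,T)[:2].round(1)
ang=lambda a,b:np.degrees(np.arctan2(*(b-a)[::-1])).round(1)
R=[f(173,144,4),f(264,145,4),f(265,208,4)]; print("rest",R,ang(R[0],R[1]),ang(R[2],R[1]),"c",(R[0]+R[2])/2)
H=[f(373,129,4),f(459,136,4),f(440,231,4),f(357,224,4)]; print("hold",H,"c",np.mean(H,0),ang(H[0],H[1]),ang(H[3],H[2]),ang(H[0],H[3]),ang(H[1],H[2]))
a=np.array([.132,.558,.819]); b0=np.array([548.4,245.5,30])
def score(W,m):
    Q=W[m]; Q=Q[(np.linalg.norm(Q-[561,301,111],axis=1)<60)]; h=(Q-b0)@a
    # axis fit: cylinder side points radius ~23.3
    S=Q[(h>88)&(h<110)]; t=Q[h>110.5]
    from scipy.optimize import least_squares
    e1=np.cross(a,[0,0,1]);e1/=np.linalg.norm(e1);e2=np.cross(a,e1)
    g=lambda p:np.linalg.norm(np.c_[(S-b0)@e1-p[0],(S-b0)@e2-p[1]],axis=1)-23.3
    o=least_squares(g,[0,0],loss="soft_l1"); print(len(S),len(t),"offset",(o.x[0]*e1+o.x[1]*e2).round(1),"rms",np.sqrt(np.mean(o.fun**2)),"top h",np.percentile(h,[50,90,97]).round(1),np.median(t@a-b0@a) if len(t) else None)
for n in ["w1","top0","scene0"]:
    z=np.load(f"pics/{n}.npz"); W=cloud(z["d"],z["K"],z["T"]); m=masks(z["p"])["orange"]&(z["d"]>0); score(W,m)
s=r.sense();print(s["eef_pos"],s["tcp_rot"])
E
```

```text
rest [array([604.4, 307.9]), array([577.4, 201.6]), array([500.6, 220. ])] -104.3 -13.5 c [552.5  263.95]
hold [array([565.1,  70.9]), array([532.7, -27.8]), array([417.2,   7.6]), array([451.9, 110.2])] c [491.725  40.225] -108.2 -108.7 160.9 163.0
310 263 offset [-0.1 -0.3  0.2] rms 0.46806164123003324 top h [108.4 113.1 113.4] 112.84805914641115
154 156 offset [-0.1  0.   0. ] rms 1.1321159029443781 top h [110.3 113.4 114.2] 112.61116694065379
158 297 offset [ 0.6 -0.5  0.3] rms 1.479675210517838 top h [111.7 113.7 114.5] 112.64317364863089
[545.96263225 196.45343844 284.06220334] [-3.13704350e+00 -1.03346860e-03 -2.37678241e-01]
```

Request:
step_arm(plan="-34 8.2 0 28 150 -60 0;-34 8.2 0 28 150 -60 0;-34 8.2 0 28 150 -60 0;-34 8.2 0 28 150 -60 0;-34 8.2 0 28 150 -60 0;-34 8.2 0 28 150 -60 0;-34 8.2 0 28 150 -60 0;-34 8.2 0 28 150 -60 0")

```text
clock: 2.55
eef_pos: [571.9, 336.6, 226.8]
tcp_rot: [2.535, -0.003, -0.241]
contact_force: [-0.0, 0.0, 0.4]
opening: 1.001
grasp_force: 0.0
```

```bash
cat >> h.py <<'E'
from scipy.spatial.transform import Rotation as Ro
def err(pos,Rg):
    from rig import r
    s=r.sense(); R=Ro.from_euler("xyz",s["tcp_rot"]).as_matrix()
    print("at",s["eef_pos"].round(1),"q",s["qpos"].round(2),"need shift",(np.array(pos)-s["eef_pos"]).round(1),"turn deg",np.degrees(Ro.from_matrix(Rg@R.T).as_rotvec()).round(1))
def Rgrasp(phi,tilt):  # phi: bottle x heading deg, tilt deg
    c,s=np.cos(np.radians(phi)),np.sin(np.radians(phi)); x=np.array([c,s,0]); k=np.array([0,0,1.]); t=np.radians(tilt)
    a=-np.sin(t)*x+np.cos(t)*k; y=np.cos(t)*x+np.sin(t)*k
    return np.c_[np.cross(y,-a),y,-a],a
E
python3 - <<'E'
from h import *
R,a=Rgrasp(-103.6,35); b0=np.array([548.1,245.3,30]); print(a, "grasp",b0+92*a)
err(b0+a*180,R)
E
```

```text
[0.13487198 0.55749393 0.81915204] grasp [560.50822172 296.58944128 105.36198807]
at [571.9 336.6 226.8] q [ 0.7   0.7   1.24 -0.35  1.7   2.55] need shift [  0.5   9.  -49.3] turn deg [-0.2  0.2  0.2]
```

Request:
step_arm(plan="0 0 0 0 5 -46 0;0 0 0 0 5 -46 0;0 0 0 0 5 -46 0;0 0 0 0 5 -46 0")

```text
clock: 2.95
eef_pos: [572.0, 342.8, 180.9]
tcp_rot: [2.533, -0.003, -0.24]
contact_force: [0.9, -0.7, 0.7]
opening: 0.998
grasp_force: 0.0
```

```bash
python3 - <<'E'
from h import *
R,a=Rgrasp(-103.6,35); b0=np.array([548.1,245.3,30])
err(b0+a*92,R)
E
```

```text
at [572.  342.8 180.9] q [ 0.7   0.75  1.26 -0.35  1.65  2.58] need shift [-11.5 -46.2 -75.5] turn deg [-0.1  0.2  0.1]
```

Request:
step_arm(plan="0 0 0 -2 -8 -18 0;0 0 0 -5 -20 -34 0;0 0 0 -8 -33 -55 0;0 0 0 -11.5 -46 -75.5 0;0 0 0 -11.5 -46 -75.5 0;0 0 0 -11.5 -46 -75.5 0")

```text
clock: 3.55
eef_pos: [560.5, 297.5, 104.5]
tcp_rot: [2.532, -0.003, -0.239]
contact_force: [0.4, 1.2, 0.2]
opening: 1.003
grasp_force: 0.0
```

```bash
python3 - <<'E'
from h import *
R,a=Rgrasp(-103.6,35); b0=np.array([548.1,245.3,30])
err(b0+a*92,R)
from rig import r
c=r.get_calibration("wrist"); p,d=r.grab_frame("wrist"); cv2.imwrite("pics/w2.png",p[:,:,::-1])
E
```

```text
at [560.5 297.5 104.5] q [ 0.67  0.77  1.4  -0.36  1.48  2.61] need shift [-0.  -0.9  0.8] turn deg [-0.1  0.2  0.1]
```

View pics/w2.png

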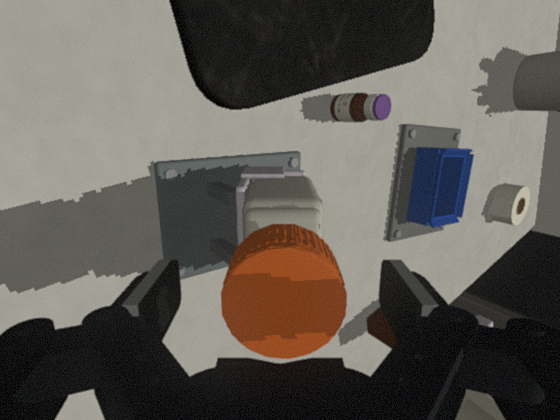

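The cap (284,291) sits centred between the jaw pads (about 175 and 385), so I'll grip it.

Request:
step_arm(plan="0 0 0 0 0 0 255;0 0 0 0 0 0 255;0 0 0 0 0 0 255;0 0 0 0 0 0 255;0 0 0 0 0 0 255;0 0 0 0 0 0 255;0 0 0 0 0 0 255;0 0 0 0 0 0 255", force=70)

```text
clock: 4.4
eef_pos: [560.1, 297.3, 103.9]
tcp_rot: [2.531, -0.003, -0.239]
contact_force: [0.1, 0.2, 5.5]
opening: 0.525
grasp_force: 70.5
```

Request:
step_arm(plan="0 0 0 1 4 7 255;0 0 0 3 11 16 255;0 0 0 5 20 30 255;0 0 0 8 32 47 255;0 0 0 11 45 66 255;0 0 0 11 45 90 255;0 0 0 11 45 110 255;0 0 0 11 45 110 255")

```text
clock: 5.2
eef_pos: [571.9, 343.4, 216.3]
tcp_rot: [2.536, -0.005, -0.239]
contact_force: [-0.3, 0.8, -2.4]
opening: 0.527
grasp_force: 72.5
```

Request:
step_arm(plan="6.8 -1.6 0 -4 -10 0 255;13.6 -3.2 0 -10 -30 0 255;20.4 -4.9 0 -18 -60 0 255;27.2 -6.6 0 -26 -95 0 255;34 -8.2 0 -35 -130 0 255;34 -8.2 0 -44 -165 0 255;34 -8.2 0 -50 -190 0 255;34 -8.2 0 -50 -190 0 255")

```text
clock: 6.0
eef_pos: [519.0, 148.8, 212.2]
tcp_rot: [3.14, 0.002, -0.242]
contact_force: [0.2, -0.3, -2.1]
opening: 0.524
grasp_force: 72.6
```

Request:
step_arm(plan="0 0 -1.5 -8 -30 0 255;0 0 -3 -15 -60 0 255;0 0 -4 -22 -85 0 255;0 0 -4 -28 -105 0 255;0 0 -4 -30 -112 0 255;0 0 -4 -30 -112 0 255;0 0 -4 -30 -112 0 255")

```text
clock: 6.7
eef_pos: [491.2, 40.9, 212.7]
tcp_rot: [-3.141, -0.0, -0.309]
contact_force: [0.1, -1.6, -2.4]
opening: 0.53
grasp_force: 72.9
```

```bash
python3 - <<'E'
from h import *
R,a=Rgrasp(-107.9,0)
err([491.4,40.4,216],R)
from rig import r
p,d=r.grab_frame("scene"); c=r.get_calibration("scene"); np.savez("pics/s2.npz",p=p,d=d,K=c["K"],T=c["world_from_camera"])
cv2.imwrite("pics/s2.png",cv2.resize(p[100:300,150:400,::-1],None,fx=3,fy=3,interpolation=cv2.INTER_CUBIC))
E
```

```text
at [491.2  40.9 212.7] q [0.08 0.18 1.94 0.   1.01 1.96] need shift [ 0.2 -0.5  3.3] turn deg [-0.   0.  -0.2]
```

View pics/s2.png

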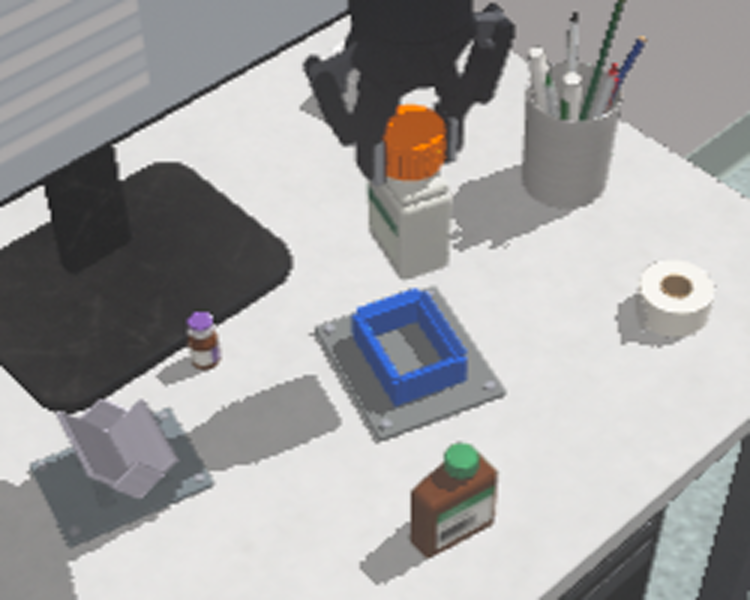

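The bottle is held upright over the pocket, aligned with it, so I'll lower it.

Request:
step_arm(plan="0 0 0 0 0 -25 255;0 0 0 0 0 -50 255;0 0 0 0 -0.4 -70 255;0 0 0 0 -0.4 -80 255;0 0 0 0 -0.4 -88 255;0 0 0 0 -0.4 -96 255;0 0 0 0 -0.4 -104 255;0 0 0 0 -0.4 -104 255")

```text
clock: 7.55
eef_pos: [490.5, 39.7, 108.2]
tcp_rot: [3.141, 0.001, -0.309]
contact_force: [-0.8, -0.6, -1.5]
opening: 0.525
grasp_force: 72.9
```

Request:
step_arm(plan="0 0 0 0.4 0.4 -2 255;0 0 0 0.4 0.4 -4 255;0 0 0 0.4 0.4 -6 255;0 0 0 0.4 0.4 -7 255;0 0 0 0.4 0.4 -7 255")

```text
clock: 8.05
eef_pos: [491.1, 40.1, 101.8]
tcp_rot: [3.142, 0.0, -0.309]
contact_force: [-0.5, 0.7, -3.3]
opening: 0.524
grasp_force: 72.9
```

Request:
step_arm(plan="0 0 0 0 0 -1 255;0 0 0 0 0 -2 255;0 0 0 0 0 -3 255;0 0 0 0 0 -3 255")

```text
clock: 8.45
eef_pos: [491.1, 40.1, 98.7]
tcp_rot: [3.142, 0.0, -0.309]
contact_force: [-0.7, 0.8, -2.3]
opening: 0.527
grasp_force: 72.9
```

Request:
step_arm(plan="0 0 0 0 0 -1 255;0 0 0 0 0 -1 255;0 0 0 0 0 -2 255;0 0 0 0 0 -2 255")

```text
clock: 8.85
eef_pos: [491.3, 40.1, 97.0]
tcp_rot: [-3.142, -0.0, -0.309]
contact_force: [-1.4, -0.9, 2.5]
opening: 0.525
grasp_force: 73.7
```

Request:
step_arm(plan="0 0 0 0 0 -0.5 255;0 0 0 0 0 -1 255;0 0 0 0 0 -1 255;0 0 0 0 0 -1 255")

```text
clock: 9.25
eef_pos: [491.5, 40.1, 96.7]
tcp_rot: [-3.141, -0.001, -0.309]
contact_force: [-4.5, -0.1, 12.9]
opening: 0.527
grasp_force: 74.6
```

Seated, with about 13 N down. I'll start unscrewing, rising with the thread.

Request:
step_arm(plan="0 0 5 0 0 0.3 255;0 0 10 0 0 0.5 255;0 0 15 0 0 0.7 255;0 0 20 0 0 0.9 255;0 0 25 0 0 1.1 255;0 0 30 0 0 1.3 255;0 0 35 0 0 1.5 255;0 0 35 0 0 1.5 255")

```text
clock: 10.05
eef_pos: [492.1, 40.2, 98.0]
tcp_rot: [3.141, -0.002, 0.305]
contact_force: [-0.4, -0.1, 6.3]
opening: 0.519
grasp_force: 73.8
```

Request:
step_arm(plan="0 0 6 -0.3 0 0.2 255;0 0 12 -0.3 0 0.5 255;0 0 18 -0.5 0 0.7 255;0 0 24 -0.5 0 0.9 255;0 0 30 -0.5 0 1.1 255;0 0 36 -0.5 0 1.3 255;0 0 42 -0.5 0 1.4 255;0 0 42 -0.5 0 1.4 255")

```text
clock: 10.85
eef_pos: [491.4, 40.0, 99.1]
tcp_rot: [3.14, -0.001, 1.036]
contact_force: [0.8, -2.3, 2.6]
opening: 0.526
grasp_force: 73.4
```

```bash
python3 - <<'E'
from h import *
from rig import r
s=r.sense(); print(s["wrist_torque"],s["qpos"].round(2),s["contact_force"])
p,d=r.grab_frame("scene")
cv2.imwrite("pics/s3.png",cv2.resize(p[120:260,220:360,::-1],None,fx=4,fy=4,interpolation=cv2.INTER_CUBIC))
E
```

```text
[-0.24549528 -0.11462765  0.07033117] [ 0.08  0.35  2.03 -0.    0.76  0.61] [ 0.81045266 -2.32765404  2.63742959]
```

View pics/s3.png

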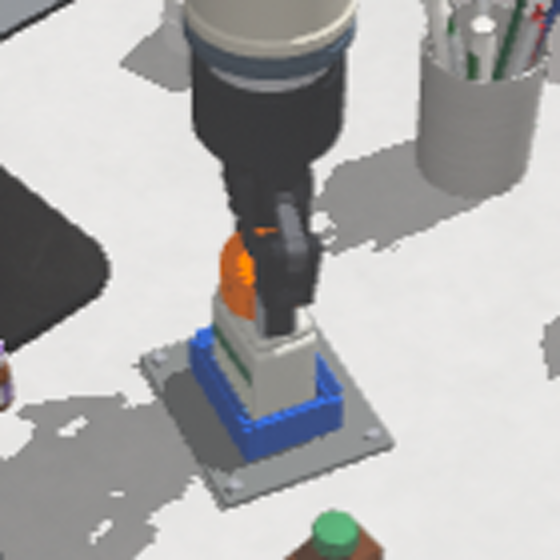

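The bottle is seated in the pocket and the cap has turned 77° with low residual torque. I'll lift gently and watch the force.

Request:
step_arm(plan="0 0 0 0 0 1 255;0 0 0 0 0 2 255;0 0 0 0 0 3 255;0 0 0 0 0 4 255;0 0 0 0 0 4 255")

```text
clock: 11.4
eef_pos: [490.6, 40.1, 102.8]
tcp_rot: [3.142, -0.0, 1.034]
contact_force: [0.9, 0.0, -0.7]
opening: 0.527
grasp_force: 73.2
```

Request:
step_arm(plan="0 0 0 0 0 5 255;0 0 0 0 0 11 255;0 0 0 0 0 18 255;0 0 0 0 0 26 255;0 0 0 0 0 36 255;0 0 0 0 0 46 255;0 0 0 0 0 50 255;0 0 0 0 0 50 255")

```text
clock: 12.2
eef_pos: [491.2, 40.1, 153.6]
tcp_rot: [3.14, -0.001, 1.035]
contact_force: [0.5, -0.8, -0.0]
opening: 0.525
grasp_force: 73.2
```

Request:
step_arm(plan="0 0 0 0 0 0 255;0 0 0 0 0 0 255;0 0 0 0 0 0 255;0 0 0 0 0 0 255")

```text
clock: 12.6
eef_pos: [490.4, 40.1, 152.4]
tcp_rot: [-3.141, 0.0, 1.035]
contact_force: [-0.4, 0.0, 0.5]
opening: 0.523
grasp_force: 73.2
```

```bash
python3 - <<'E'
from h import *
from rig import r
p,d=r.grab_frame("scene")
cv2.imwrite("pics/s4.png",cv2.resize(p[100:260,200:360,::-1],None,fx=3.5,fy=3.5,interpolation=cv2.INTER_CUBIC))
E
```

```text
(no output)
```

View pics/s4.png

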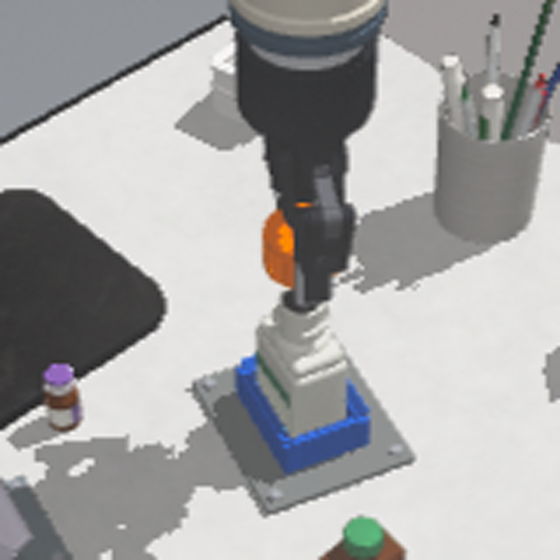

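The open bottle stands in the pocket with its neck showing at (300,310). The cap is held above it at (285,245), so I'll hand in.

```bash
python3 -c "
from rig import r
print(r.sign_off())"
```

```text
the job is handed in; nothing more can be done
None
```

I handed the job in at about 12.7 s: the bottle stands upright in the blue pocket, and its cap, unscrewed by 77°, is held level a few centimetres above the mouth; the sign-off returned no verdict.

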